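Build up the reference-ball mount on a rotary stage

ROBOT

A 6-joint arm with a two-finger parallel gripper is mounted at the origin on the work surface. World frame = base frame: x ahead of the robot, y to its left, z up, the work surface at z = 0. Lengths are in m, angles in degrees, forces in N, time in s.
With the tool pointing down it reaches from about 0.35 to 1 m from the base axis. Payload 7.1 kg.
Tool frame: the origin (TCP) lies between the finger pads; the fingertips stand 11 mm ahead of it and the grasp point (between the pads) lies 8 mm behind it (arm.tips_ahead is the z of the fingertips in the tool frame, in m); z points along the fingers, y is the direction in which the jaws open and shut (so a half turn about z gives the same grasp; the last joint's range is limited). The gripper opens to 85 mm and grips with 20 to 120 N. Pads are 22 mm wide; open, the fingers measure 114 mm over their backs; the gripper's body (76 mm by 85 mm) begins 54 mm behind the grasp point. The pads swing forward as they close: fully open they stand 13 mm farther back than shut.
Start: joints at [-69.901, 24.242, 93.386, -0, 62.372, -1.089], TCP at [0.226, -0.583, 0.242] pointing down, gripper open.
Joint ranges: [-172.04, 172.04], [-51.8, 120.97], [4.93, 147.93], [-75.15, 255.16], [6.16, 154.13], [-145.62, 145.62]. Speed limits (degrees/s): [136.94, 136.94, 172.46, 180, 180, 180].

INTERFACE

Orientations are given as [roll, pitch, yaw] about the fixed x, y, z axes, in that order (R = Rz(yaw) Ry(pitch) Rx(roll)).
In Python, from rig import arm gives the robot as it stands. The module is installed in compiled form; this text tells all that it offers.
- The arm moves only by the tool servo_tool, never from a script. Its argument "rows" is one flat list of numbers, 5 for each row, row after row: the shift along the world's x, y, z in mm, then the turn about the world's z in degrees, then the finger opening in mm, from 0 to 85.4. A call has 1 to 5 rows; each row is the pose to reach, as a shift and turn from the pose commanded when the call began; what a row does not reach only later rows make up. A row lasts 1/10 s, in which the tool goes at most 50 mm and 8.59 degrees, less where a joint would pass 70% of its speed; a pose out of reach is approached as far as the arm can. A call with a gripper value outside its range is refused whole. The fingers move at their own pace and stop on an object; "force" is the grip in N (left out, the last holds). Time passes only in rows, so rows that repeat a pose let the fingers close. It gives the time, the measured TCP pose, the force and the opening at its end, in the units of the state.
- arm.read_state(): the state, without advancing time (a new reading comes with each control period).
- arm.snapshot(name): name is "scene" or "top" or "wrist"; returns (picture, depth): 480x640x3 uint8, red, green, blue; 480x640 float32, m along the optical axis (not along the pixel's ray), 0 where there is no reading.
- arm.camera_model(name): a dict with "fx", "fy", "cx", "cy" (pixels), "R" (3x3) and "t" (3): a world point X has camera coordinates R X + t. Camera axes: x right, y down, z forward; pixel columns grow to the right and rows downward; lengths in m; the calibration is good to about 2 mm. A picture is of the moment at which its call begins: read the wrist's pose just before it. camera_model takes no time and is no camera call; for the wrist camera it gives the pose at the moment of the call.
- arm.hand_in(): hands the job in, once; it reports no verdict.
The state is a dict: "clock": time; "qpos": joint angles; "qd": joint speeds; "effort": joint torques, N m; "eef_pos": TCP position; "ee_rot": TCP orientation; "ft_force": force on the tool from outside, world axes, zero at the start; "moment": the same for the moment, N m; "gripper_width": finger opening in m.
Only numpy, scipy, OpenCV 4.12 (cv2) and the standard library are available. Lean on these libraries where they do the work, as an engineer would, in place of code of your own. Each camera call takes 0.05 s, during which the arm holds its last target.

TASK

Set up the rotary stage for calibrating the measuring microscope. One at a time and from the bottom up, stack on it the flanged adapter (disc down, over the spigot), the tall plain ring (over the spigot, on the adapter's hub), the cup (hollow side up, centred on the ring) and the reference ball (standing upright in the cup's hollow), each seated flat before the next. Never tip the reference ball over, and leave the thin ring, the vee block and the objective lens where they are.

Things in the scene. Friction and masses are not known exactly. Their poses are not given: they have to be found in the camera images.
- stage_top (a point): Rotary stage, the target: a fixed round table, black below and bare aluminium above, 110 mm across, its flat top (104 mm across) 42 mm above the work surface. A steel spigot stands up from its middle: 18 mm in diameter, 44 mm tall above the top, the last 10 mm tapering to 10 mm. The point is the centre of the flat top, at the spigot's foot; z is up.
- flange_hub (a point): Flanged adapter, aluminium, loose: a disc 78 mm across and 8 mm thick with a round hub 50 mm across standing on it, hub top 32 mm above the underside; a 26 mm bore goes right through. The point is on its axis, half-way up the hub, 20 mm above the underside; z is up. Grip it by the hub, with the fingertips above the disc.
- spacer_mid (a point): Tall plain ring, aluminium, loose: 46 mm outside, 26 mm bore right through, 24 mm tall. The point is its centre, 12 mm above its underside; z is up, along its axis.
- cup_mid (a point): Cup, steel, loose: a solid round block 58 mm across and 26 mm tall, lying hollow side up, with a round hollow in its top 42 mm across and 7 mm deep and no hole beneath. The point is on its axis, 13 mm above its underside; z is up.
- refball_mid (a point): Reference ball, loose: a white ceramic ball 20 mm in diameter on a short neck above an upright dark steel cylinder (pedestal) 30 mm across and 42 mm tall; 66 mm tall in all. The point is on its axis, 33 mm above its underside, in the upper part of the pedestal; z is up. Grip it by the pedestal; the ball and neck stand 24 mm above the pedestal's top.
- thinring_mid (a point): Thin plain ring, aluminium, loose, not part of the job: 46 mm outside, 26 mm bore like the tall ring, but only 8 mm tall. The point is its centre, 4 mm above its underside.
- vblock_mid (a point): Vee block, dark steel, loose, not part of the job: 70 mm (its x) by 56 mm (its y) by 42 mm tall, with a groove along x in its top. The point is its centre, 21 mm above its underside.
- lens_mid (a point): Objective lens, black, loose, standing upright, not part of the job: 44 mm across, 40 mm tall, glass on top. The point is its centre, 20 mm above its underside.
Things that resemble listed ones, but are neither listed nor needed, are in the scene too. Leave any yellow look-alike of the part that bears spacer_mid alone. What is shaped like the part that bears flange_hub but blue or yellow is not meant.

How it is judged (in metres and radians):
On the way, in this order (a step that is already met when the one before it is completed fails the run):
1. the flanged adapter is seated flat on the rotary stage, over its spigot (horizontal distance between flange_hub and stage_top below 0.007 m and z of flange_hub in the frame of stage_top between 0.016 and 0.024 m and angle between flange_hub's own z axis and vertical below 0.08 rad), for 0.2 s.
2. the tall plain ring is seated over the spigot on the adapter's hub (horizontal distance between spacer_mid and stage_top below 0.007 m and z of spacer_mid in the frame of stage_top between 0.04 and 0.048 m and angle between spacer_mid's own z axis and vertical below 0.08 rad), for 0.2 s.
3. the cup stands centred on the tall ring, hollow side up (horizontal distance between cup_mid and stage_top below 0.01 m and z of cup_mid in the frame of stage_top between 0.065 and 0.073 m and angle between cup_mid's own z axis and vertical below 0.08 rad), for 0.2 s.
4. the reference ball stands upright in the cup's hollow (horizontal distance between refball_mid and cup_mid below 0.01 m and z of refball_mid in the frame of stage_top between 0.104 and 0.112 m and angle between refball_mid's own z axis and vertical below 0.08 rad), for 0.2 s.
At the end, for the whole second after the job is handed in: The stack stands complete and at rest on the stage: adapter and tall ring within 7 mm and the cup within 10 mm of the stage's axis, the reference ball within 10 mm of the cup's axis; each within 4 mm of its seated height and upright within 0.08 rad (all of step 1 and all of step 2 and all of step 3 and all of step 4 and linear speed of each of flange, spacer, cup, refball below 0.02 m/s); the robot touches nothing.
It fails at once if the reference ball is tipped over (more than 0.7 rad) (angle between refball_mid's own z axis and vertical above 0.7 rad).
It fails at once if the thin ring is moved by more than 25 mm (distance of thinring_mid from where it was at the start of the episode above 0.025 m).
It fails at once if the vee block is moved by more than 25 mm (distance of vblock_mid from where it was at the start of the episode above 0.025 m).
It fails at once if the objective lens is moved by more than 25 mm (distance of lens_mid from where it was at the start of the episode above 0.025 m).
It also fails if it takes over 125 s, if anything falls off the work surface, if the arm or the gripper's body presses on something with over 40 N, if the wrist force passes 120 N, or if a joint passes its speed limit or range.

## Working session

There is one attempt and no reset: what is moved stays moved. The work goes in short steps, Python scripts to look and compute and a tool call to move; the robot and the scene stay as the last step left them, time stands still between calls to the robot, and variables do not carry over. Pictures are saved under pics/ and viewed, and the job is handed in when it is done.

Besides the shell and the picture viewer there is one more tool, called after "Request:" by a JSON object that holds its "name" and its "arguments", one argument or row to a line. servo_tool: Moves the arm, as the interface text tells. Its arguments: {"type":"object","properties":{"rows":{"type":"array"},"force":{"type":"number"}},"required":["rows"]}

```bash
mkdir -p pics; python3 - <<'E'
from rig import arm
import cv2,numpy as np
print(arm.read_state()); print(arm.tips_ahead)
for n in("scene","top","wrist"):
    m=arm.camera_model(n)
    p,d=arm.snapshot(n); cv2.imwrite(f"pics/{n}0.png",p[:,:,::-1]); np.savez(f"{n}0.npz",p=p,d=d,**m)
    print(n,m)
E
```

```text
{'clock': 0.0, 'qpos': array([-6.99007965e+01,  2.42846302e+01,  9.34329204e+01,  1.06969644e-03,
        6.23727493e+01, -1.08781142e+00]), 'qd': array([-0.03656553, -0.07974621, -0.08913298, -0.00040724,  0.03256318,
        0.01033235]), 'effort': array([-4.68114886e-03, -5.57390928e+01, -2.81738251e+01, -2.05613269e-04,
        7.32039931e-03,  1.01592300e-05]), 'eef_pos': array([ 0.22573248, -0.58222702,  0.24153331]), 'ee_rot': array([-1.79909734e+02, -2.66110105e-03,  2.11865161e+01]), 'ft_force': array([-0.2064609 ,  0.22471706,  0.08142588]), 'moment': array([-0.03197061,  0.00469375, -0.03851969]), 'gripper_width': 0.08527537468016684}
0.011
scene {'fx': 501.7918688361641, 'fy': 501.7918688361641, 'cx': 323.01205097221913, 'cy': 241.99543835962157, 'R': array([[ 0.39318882,  0.91940834, -0.00953206],
       [ 0.61523822, -0.27078512, -0.74037649],
       [-0.68328946,  0.28524327, -0.67212484]]), 't': array([-0.18420451, -0.33546403,  1.44976831])}
top {'fx': 505.5402935044786, 'fy': 505.5402935044786, 'cx': 320.083818079437, 'cy': 238.18961649832627, 'R': array([[ 0.10940926, -0.99399373, -0.00246441],
       [-0.97173265, -0.10643651, -0.21072951],
       [ 0.20920151,  0.0254505 , -0.9775413 ]]), 't': array([-0.10445294,  0.5937612 ,  1.00054761])}
wrist {'fx': 427.7041165900928, 'fy': 427.7041165900928, 'cx': 320.0383399000563, 'cy': 238.21342561998878, 'R': array([[ 3.61530395e-01, -9.32360318e-01, -1.03487500e-04],
       [-8.92004661e-01, -3.45914454e-01,  2.90982603e-01],
       [-2.71336430e-01, -1.05106744e-01, -9.56728339e-01]]), 't': array([-0.6245834 , -0.03746765,  0.37961801])}
```

View pics/scene0.png

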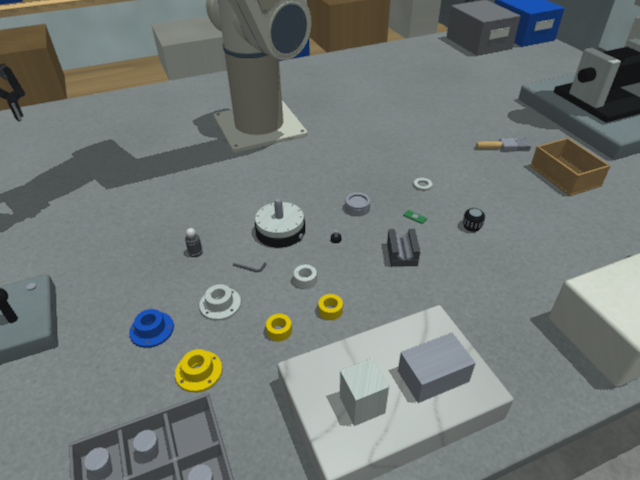

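View pics/top0.png

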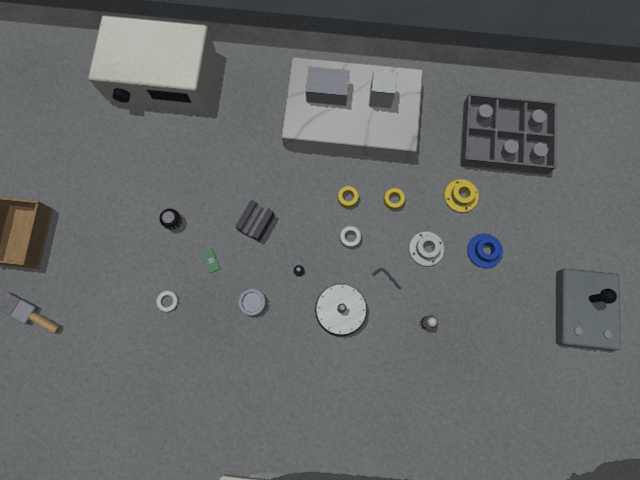

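View pics/wrist0.png

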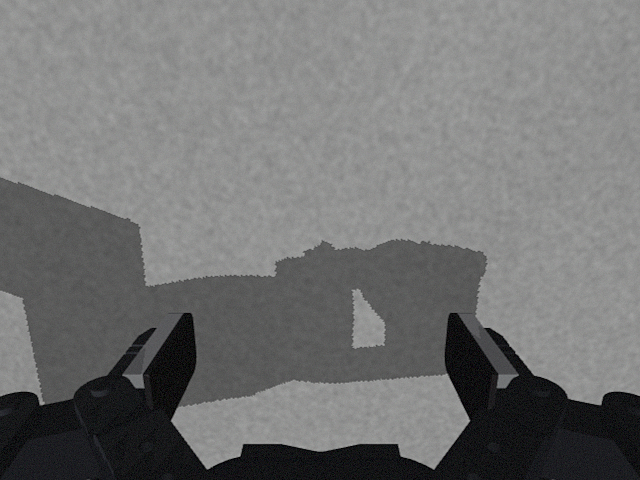

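The top view shows these candidates:
- **Adapter:** silver (427,248). The blue (485,250) and yellow (462,195) ones are not meant.
- **Tall ring:** silver (350,237). The other silver ring (167,301) is probably the thin one, and the two yellow rings (348,197) and (395,199) are look-alikes.
- **Cup:** (252,302).
- **Reference ball:** (430,323). The small black knob (299,270) and the lens (170,218) are not it.

I'll measure these by depth and check them in a close crop.

```bash
cat > h.py <<'E'
import numpy as np,cv2
def world(d,m):
    v,u=np.mgrid[0:480,0:640]
    c=np.stack([(u-m['cx'])/m['fx']*d,(v-m['cy'])/m['fy']*d,d],-1)
    W=(c-m['t'])@m['R']; W[d<=0]=np.nan
    return W
def proj(X,m):
    c=m['R']@np.array(X)+m['t']; return m['fx']*c[0]/c[2]+m['cx'],m['fy']*c[1]/c[2]+m['cy']
def cast(u,v,z,m):
    r=m['R'].T@np.array([(u-m['cx'])/m['fx'],(v-m['cy'])/m['fy'],1]); o=-m['R'].T@m['t']
    return o+r*(z-o[2])/r[2]
E
python3 - <<'E'
import numpy as np,cv2
from h import *
T=dict(np.load('top0.npz'));S=dict(np.load('scene0.npz'))
items=dict(stage=((342,308),35),flange=((427,248),25),ring=((350,237),16),thin=((167,301),16),cup=((252,302),20),ball=((430,323),16),lens=((170,218),18),vb=((256,221),26),allen=((387,277),18),knob=((299,270),10))
W=world(T['d'],T); v,u=np.mgrid[0:480,0:640]
for n,((a,b),r) in items.items():
    k=(np.hypot(u-a,v-b)<r)
    P=W[k]; P=P[np.isfinite(P[:,2])]
    bg=np.median(P[:,2]) 
    zt=np.percentile(P[P[:,2]>0.004,2],[50,90,99]) if (P[:,2]>.004).any() else None
    if zt is None: print(n,'flat');continue
    Q=P[P[:,2]>zt[1]-0.004]
    (cx,cy),rad=cv2.minEnclosingCircle(Q[:,:2].astype(np.float32))
    print(n,'z50/90/99',zt.round(4),'n',len(Q),'mean',Q.mean(0).round(4),'circ',round(cx,4),round(cy,4),'r',round(rad,4))
c=[]
for im,(a,b) in ((T,(427,248)),(T,(350,237)),(T,(167,301)),(T,(342,308)),(S,(220,300)),(S,(304,276)),(S,(423,184)),(S,(193,243))):
    c.append(cv2.resize(im['p'][b-30:b+30,a-30:a+30,::-1],(200,200),interpolation=cv2.INTER_CUBIC))
cv2.imwrite('pics/crop0.png',np.vstack([np.hstack(c[:4]),np.hstack(c[4:])]))
E
```

```text
stage z50/90/99 [0.042  0.0449 0.0844] n 1486 mean [ 0.4603 -0.099   0.0447] circ 0.461 -0.099 r 0.0518
flange z50/90/99 [0.0102 0.0329 0.0357] n 280 mean [ 0.6157 -0.2737  0.0323] circ 0.616 -0.2737 r 0.0249
ring z50/90/99 [0.0232 0.0257 0.0284] n 205 mean [ 0.6216 -0.1034  0.0242] circ 0.6221 -0.1036 r 0.0229
thin z50/90/99 [0.008  0.0107 0.0124] n 181 mean [0.4398 0.2755 0.0092] circ 0.4419 0.2722 r 0.026
cup z50/90/99 [0.0216 0.0275 0.03  ] n 264 mean [0.4565 0.0911 0.0263] circ 0.4568 0.0907 r 0.029
ball z50/90/99 [0.0425 0.0644 0.0677] n 59 mean [ 0.4537 -0.2846  0.0641] circ 0.4536 -0.2853 r 0.0095
lens z50/90/99 [0.0382 0.0425 0.0446] n 188 mean [0.6161 0.2937 0.0411] circ 0.6169 0.2926 r 0.0203
vb z50/90/99 [0.0313 0.0436 0.0465] n 375 mean [0.6332 0.1073 0.0427] circ 0.6336 0.1071 r 0.0431
allen z50/90/99 [0.0056 0.008  0.0105] n 101 mean [ 0.5446 -0.1918  0.0059] circ 0.5436 -0.1925 r 0.0375
knob z50/90/99 [0.0123 0.0245 0.03  ] n 13 mean [0.5362 0.0008 0.0267] circ 0.5357 0.0004 r 0.0035
```

View pics/crop0.png

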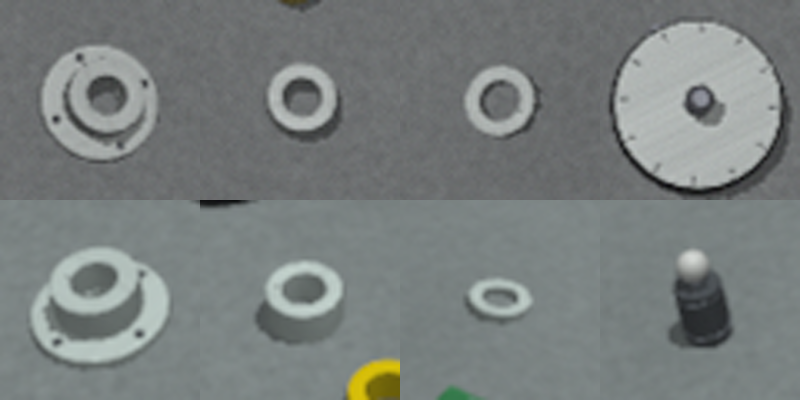

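The crop shows the silver flange (top 427,248). The silver ring at (350,237) measures 24 mm tall, so it is the tall one; the one at (167,301) measures 8 mm, so it is the thin one. The stage spigot is at (342,308) and the ball is upright. Moving to the adapter.

Request:
{"name": "servo_tool", "arguments": {
  "rows": [35, 28, 0, -5, 85, 70, 56, 0, -10, 85, 105, 84, 0, -15, 85, 140, 112, 0, -21.2, 85, 175, 140, 0, -21.2, 85],
  "force": 40
}}

```text
clock: 0.65
eef_pos: [0.402, -0.4414, 0.2422]
ee_rot: [-180.0, 0.0, -0.2]
ft_force: [0.9, -0.5, -0.9]
gripper_width: 0.0856
```

Request:
{"name": "servo_tool", "arguments": {
  "rows": [39, 31, 0, 0, 85, 78, 62, 0, 0, 85, 117, 93, 0, 0, 85, 156, 124, 0, 0, 85, 195, 156, 0, 0, 85]
}}

```text
clock: 1.15
eef_pos: [0.5969, -0.2854, 0.2421]
ee_rot: [-180.0, 0.0, -0.0]
ft_force: [0.1, -0.7, -0.1]
gripper_width: 0.0854
```

Request:
{"name": "servo_tool", "arguments": {
  "rows": [15, 10, -30, 0, 85, 15, 10, -60, 0, 85, 15, 10, -90, 0, 85, 15, 10, -100, 0, 85, 15, 10, -100, 0, 85]
}}

```text
clock: 1.65
eef_pos: [0.6095, -0.2766, 0.1405]
ee_rot: [-179.9, 0.2, -0.0]
ft_force: [0.5, -0.5, 0.2]
gripper_width: 0.085
```

```bash
cat > w.py <<'E'
import sys
from rig import arm
from h import *
n=sys.argv[1]
s=arm.read_state();m=arm.camera_model('wrist');p,d=arm.snapshot('wrist')
cv2.imwrite(f'pics/{n}.png',p[:,:,::-1]);np.savez(f'{n}.npz',p=p,d=d,**m)
print(s['eef_pos'].round(4),s['ee_rot'].round(2),s['ft_force'].round(1),s['gripper_width'].round(4))
E
python3 w.py w1; python3 - <<'E'
from h import *
m=dict(np.load('w1.npz'));W=world(m['d'],m)
for lo,hi in((.028,.037),(.004,.012)):
    k=(W[...,2]>lo)&(W[...,2]<hi)&(np.hypot(W[...,0]-.616,W[...,1]+.274)<.05)
    (a,b),r=cv2.minEnclosingCircle(W[k][:,:2].astype(np.float32));print(k.sum(),a,b,r,np.median(W[k][:,2]))
E
```

```text
4060 0.6176947355270386 -0.2752370536327362 0.02508758008480072 0.03266790030749237
5622 0.6174948215484619 -0.2754678726196289 0.03910214081406593 0.008731987107420885Traceback (most recent call last):
  File "w.py", line 7, in <module>
    print(s['eef_pos'].round(4),s['ee_rot'].round(2),s['ft_force'].round(1),s['gripper_width'].round(4))
                                                                            ^^^^^^^^^^^^^^^^^^^^^^^^
AttributeError: 'float' object has no attribute 'round'
```

View pics/w1.png

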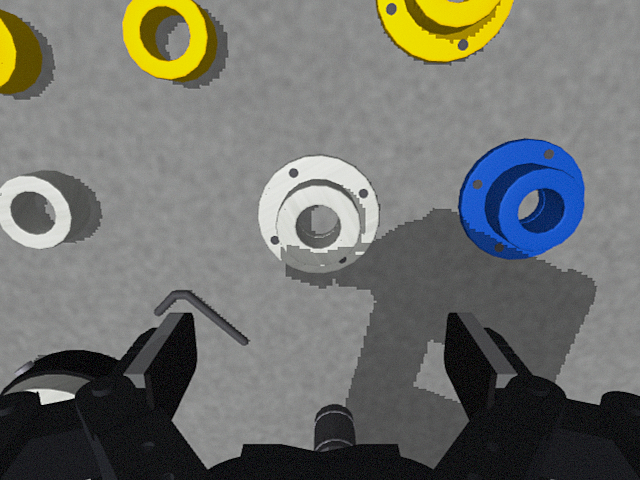

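```bash
sed -i "s/s\['gripper_width'\].round(4)/round(s['gripper_width'],4)/" w.py; python3 - <<'E'
from rig import arm
from h import *
s=arm.read_state();print(s['eef_pos'],s['ee_rot'])
m=arm.camera_model('wrist');print(proj(s['eef_pos'],m),proj([.617,-.275,.032],m))
E
```

```text
[ 0.61042688 -0.2771168   0.14221926] [-1.79978036e+02  4.67360797e-02 -2.37362045e-02]
(np.float64(320.10331791425034), np.float64(333.03654664398135)) (np.float64(316.35735910622697), np.float64(228.88994276131987))
```

Request:
{"name": "servo_tool", "arguments": {
  "rows": [6.5, 2, -30, 0, 85, 6.5, 2, -60, 0, 85, 6.5, 2, -85, 0, 85, 6.5, 2, -85, 0, 85, 6.5, 2, -85, 0, 85]
}}

```text
clock: 2.2
eef_pos: [0.6179, -0.2757, 0.059]
ee_rot: [180.0, -0.1, -0.0]
ft_force: [0.6, -0.2, 0.7]
gripper_width: 0.0851
```

Request:
{"name": "servo_tool", "arguments": {
  "rows": [0, 0, -15, 0, 85, 0, 0, -28, 0, 85, 0, 0, -34, 0, 85, 0, 0, -34, 0, 65, 0, 0, -34, 0, 65]
}}

```text
clock: 2.7
eef_pos: [0.617, -0.275, 0.0231]
ee_rot: [-180.0, 0.0, -0.0]
ft_force: [1.6, -0.8, 0.3]
gripper_width: 0.0649
```

```bash
python3 w.py w2
```

```text
[ 0.617  -0.275   0.0231] [-1.7999e+02  2.0000e-02 -1.0000e-02] [ 1.6 -0.8  0.3] 0.0649
```

View pics/w2.png

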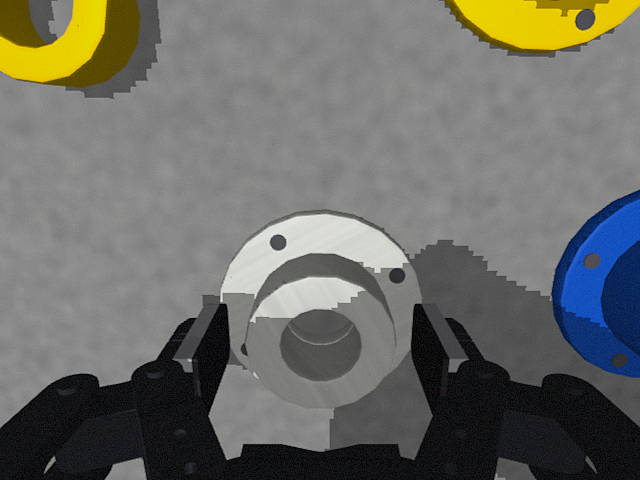

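The hub sits between the pads, centred near (320,343), with the fingertips above the disc. Closing.

Request:
{"name": "servo_tool", "arguments": {
  "rows": [0, 0, 0, 0, 40, 0, 0, 0, 0, 40, 0, 0, 0, 0, 40, 0, 0, 0, 0, 40, 0, 0, 0, 0, 40],
  "force": 50
}}

```text
clock: 3.25
eef_pos: [0.6175, -0.2751, 0.0243]
ee_rot: [180.0, -0.1, -0.0]
ft_force: [-1.2, 0.9, 5.7]
gripper_width: 0.0485
```

Request:
{"name": "servo_tool", "arguments": {
  "rows": [0, 0, 4, 0, 40, 0, 0, 12, 0, 40, 0, 0, 30, 0, 40, 0, 0, 50, 0, 40, 0, 0, 60, 0, 40]
}}

```text
clock: 3.75
eef_pos: [0.6183, -0.2756, 0.0863]
ee_rot: [179.9, -0.2, -0.0]
ft_force: [0.1, 0.8, -1.9]
gripper_width: 0.0483
```

```bash
python3 w.py w3; python3 - <<'E'
from h import *
from rig import arm
m=dict(np.load('w3.npz'));W=world(m['d'],m);e=arm.read_state()['eef_pos']
z=W[...,2];k=(abs(W[...,0]-e[0])<.05)&(abs(W[...,1]-e[1])<.05)&(z>.04)
h,b=np.histogram(z[k],bins=np.arange(.04,.14,.004));print(list(zip(b.round(3),h)))
E
```

```text
[ 0.6183 -0.2756  0.0863] [ 1.7992e+02 -1.8000e-01 -1.0000e-02] [ 0.1  0.8 -1.9] 0.0483
[(np.float64(0.04), np.int64(0)), (np.float64(0.044), np.int64(0)), (np.float64(0.048), np.int64(0)), (np.float64(0.052), np.int64(0)), (np.float64(0.056), np.int64(0)), (np.float64(0.06), np.int64(27)), (np.float64(0.064), np.int64(575)), (np.float64(0.068), np.int64(9585)), (np.float64(0.072), np.int64(854)), (np.float64(0.076), np.int64(872)), (np.float64(0.08), np.int64(1018)), (np.float64(0.084), np.int64(1362)), (np.float64(0.088), np.int64(1582)), (np.float64(0.092), np.int64(12208)), (np.float64(0.096), np.int64(834)), (np.float64(0.1), np.int64(818)), (np.float64(0.104), np.int64(881)), (np.float64(0.108), np.int64(872)), (np.float64(0.112), np.int64(1039)), (np.float64(0.116), np.int64(1121)), (np.float64(0.12), np.int64(1039)), (np.float64(0.124), np.int64(1996)), (np.float64(0.128), np.int64(3251)), (np.float64(0.132), np.int64(7623))]
```

View pics/w3.png

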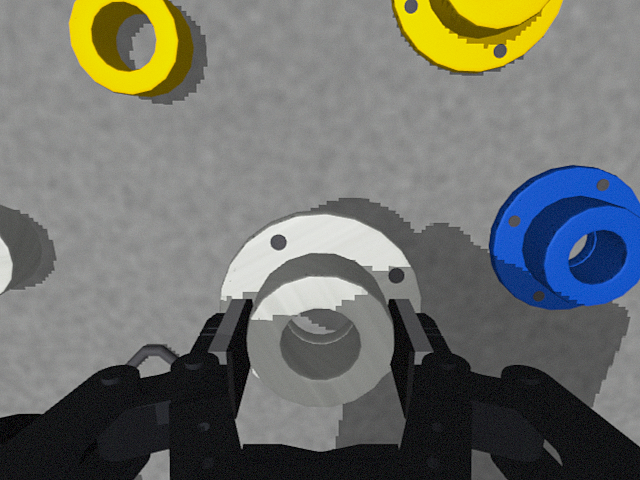

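The adapter is held level and lifted. Carrying it to the stage.

Request:
{"name": "servo_tool", "arguments": {
  "rows": [0, 0, 35, 0, 40, -10, 10, 62, 0, 40, -35, 39, 65, 0, 40, -65, 73, 65, 0, 40, -90, 101, 65, 0, 40]
}}

```text
clock: 4.3
eef_pos: [0.5252, -0.1727, 0.1485]
ee_rot: [-180.0, 0.0, -0.0]
ft_force: [0.2, -0.1, -1.9]
gripper_width: 0.0481
```

Request:
{"name": "servo_tool", "arguments": {
  "rows": [-25, 28, 0, 0, 40, -48, 54, 0, 0, 40, -62, 70, 0, 0, 40, -66, 75, 0, 0, 40, -66, 75, 0, 0, 40]
}}

```text
clock: 4.8
eef_pos: [0.4611, -0.0987, 0.1486]
ee_rot: [180.0, -0.0, 0.0]
ft_force: [0.4, -0.7, -1.4]
gripper_width: 0.0483
```

Request:
{"name": "servo_tool", "arguments": {
  "rows": [0, 0, 0, 0, 40, 0, 0, 0, 0, 40, 0, 0, 0, 0, 40]
}}

```text
clock: 5.1
eef_pos: [0.4618, -0.0997, 0.1483]
ee_rot: [180.0, -0.0, -0.1]
ft_force: [-0.3, -0.6, -1.5]
gripper_width: 0.0482
```

```bash
python3 w.py w4; python3 - <<'E'
from rig import arm
from h import *
for n in("scene","top"):
    m=arm.camera_model(n);p,d=arm.snapshot(n);cv2.imwrite(f"pics/{n}1.png",cv2.resize(p[:,:,::-1],None,fx=1.2,fy=1.2));np.savez(f"{n}1.npz",p=p,d=d,**m)
e=arm.read_state()['eef_pos'];print(e)
for n in("w4","top1"):
    m=dict(np.load(n+'.npz'));W=world(m['d'],m)
    z=W[...,2];R=np.hypot(W[...,0]-.461,W[...,1]+.099)
    for lo,hi in((.12,.132),(.148,.16),(.038,.046)):
        k=(z>lo)&(z<hi)&(R<.06)
        if k.sum()>20:
            (a,b),r=cv2.minEnclosingCircle(W[k][:,:2].astype(np.float32));print(n,lo,k.sum(),a,b,r,np.median(z[k]))
E
```

```text
[ 0.4618 -0.0997  0.1483] [ 1.7999e+02 -3.0000e-02 -6.0000e-02] [-0.3 -0.6 -1.5] 0.0482
[ 0.46126105 -0.09935183  0.14819621]
w4 0.12 2289 0.46217378973960876 -0.09983788430690765 0.03902532532811165 0.13139920635779265
w4 0.148 14954 0.46850237250328064 -0.09976716339588165 0.037998393177986145 0.15646628200156476
w4 0.038 10303 0.4624633491039276 -0.10008314996957779 0.05216987431049347 0.04280233870655588
top1 0.12 73 0.4366513192653656 -0.09347143769264221 0.030057692900300026 0.1307480029257193
top1 0.038 119 0.44381099939346313 -0.09460164606571198 0.04748919606208801 0.04217623090303472
```

View pics/w4.png

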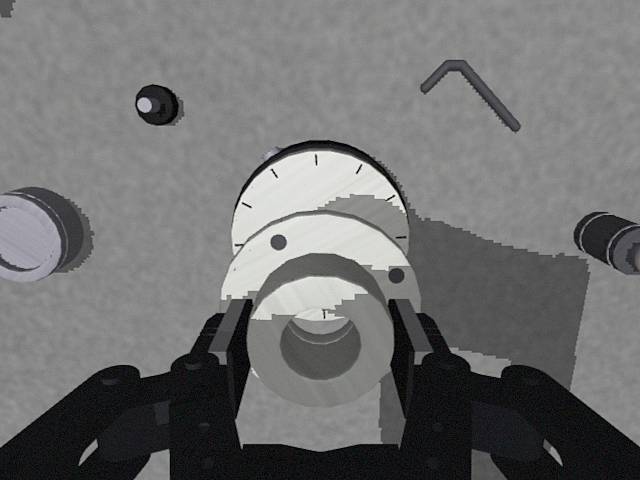

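View pics/scene1.png

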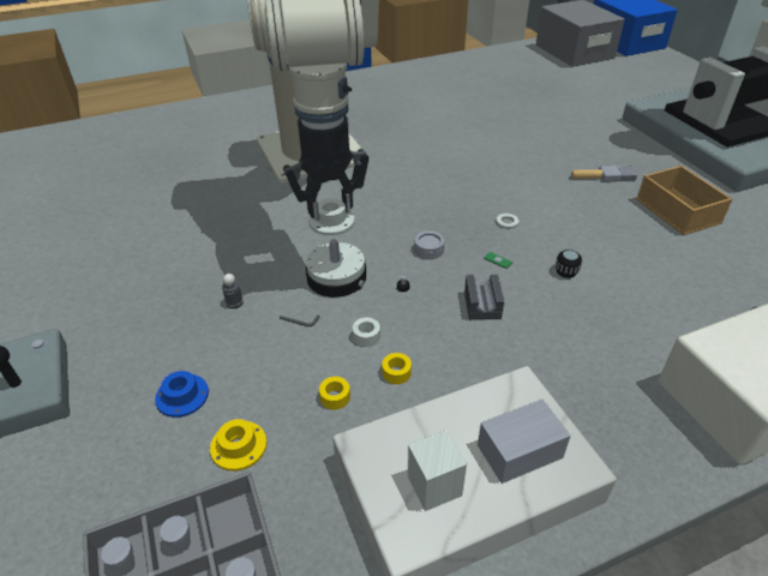

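In the wrist view the disc and stage centres agree within about 0.5 mm. The scene view shows the adapter above the spigot. Lowering.

Request:
{"name": "servo_tool", "arguments": {
  "rows": [0, 0, -15, 0, 40, 0, 0, -30, 0, 40, 0, 0, -42, 0, 40, 0, 0, -52, 0, 40, 0, 0, -60, 0, 40]
}}

```text
clock: 5.75
eef_pos: [0.461, -0.099, 0.0875]
ee_rot: [-180.0, 0.0, -0.0]
ft_force: [0.5, -0.6, -2.3]
gripper_width: 0.0481
```

Request:
{"name": "servo_tool", "arguments": {
  "rows": [0, 0, -8, 0, 40, 0, 0, -14, 0, 40, 0, 0, -18, 0, 40, 0, 0, -20.5, 0, 40, 0, 0, -20.5, 0, 40]
}}

```text
clock: 6.25
eef_pos: [0.461, -0.099, 0.0677]
ee_rot: [-180.0, 0.0, -0.0]
ft_force: [-0.8, 0.3, -2.6]
gripper_width: 0.0478
```

Request:
{"name": "servo_tool", "arguments": {
  "rows": [0, 0, -1, 0, 40, 0, 0, -2, 0, 40, 0, 0, -2, 0, 40]
}}

```text
clock: 6.55
eef_pos: [0.4613, -0.0991, 0.0663]
ee_rot: [180.0, -0.0, -0.0]
ft_force: [-1.6, 0.5, 2.7]
gripper_width: 0.0483
```

Contact: the force has reversed sign. Releasing.

Request:
{"name": "servo_tool", "arguments": {
  "rows": [0, 0, 0, 0, 70, 0, 0, 0, 0, 70, 0, 0, 0, 0, 70, 0, 0, 0, 0, 70]
}}

```text
clock: 6.95
eef_pos: [0.4611, -0.099, 0.0658]
ee_rot: [180.0, -0.0, -0.0]
ft_force: [-0.5, 0.3, -0.4]
gripper_width: 0.0698
```

Request:
{"name": "servo_tool", "arguments": {
  "rows": [0, 0, 10, 0, 70, 0, 0, 30, 0, 70, 0, 0, 60, 0, 75, 10, 0, 85, 0, 85, 30, 0, 95, 0, 85]
}}

```text
clock: 7.45
eef_pos: [0.4913, -0.0991, 0.1638]
ee_rot: [180.0, -0.1, -0.0]
ft_force: [0.2, 0.1, 0.2]
gripper_width: 0.0851
```

Request:
{"name": "servo_tool", "arguments": {
  "rows": [40, 0, 0, 0, 85, 80, 0, 0, 0, 85, 118, 0, 0, 0, 85, 130, -4, 0, 0, 85, 130, -4, 0, 0, 85]
}}

```text
clock: 7.95
eef_pos: [0.6222, -0.1033, 0.1611]
ee_rot: [180.0, -0.1, 0.0]
ft_force: [-0.4, 0.1, 0.4]
gripper_width: 0.0849
```

```bash
python3 w.py w5; python3 - <<'E'
from rig import arm
from h import *
m=arm.camera_model("top");p,d=arm.snapshot("top");np.savez("top2.npz",p=p,d=d,**m)
cv2.imwrite("pics/top2.png",cv2.resize(p[150:350,240:460,::-1],None,fx=3,fy=3))
print(arm.read_state()['eef_pos'])
W=world(d,m);z=W[...,2];R=np.hypot(W[...,0]-.461,W[...,1]+.099)
for lo,hi in((.038,.046),(.047,.056),(.07,.079)):
    k=(z>lo)&(z<hi)&(R<.06);(a,b),r=cv2.minEnclosingCircle(W[k][:,:2].astype(np.float32));print(lo,k.sum(),a,b,r,np.median(z[k]))
m=dict(np.load('w5.npz'));W=world(m['d'],m);z=W[...,2];R=np.hypot(W[...,0]-.622,W[...,1]+.103)
k=(z>.019)&(z<.028)&(R<.035);(a,b),r=cv2.minEnclosingCircle(W[k][:,:2].astype(np.float32));print('ring',k.sum(),a,b,r,np.median(z[k]))
E
```

```text
[ 0.6222 -0.1033  0.1611] [ 1.7999e+02 -5.0000e-02  0.0000e+00] [-0.4  0.1  0.4] 0.0849
[ 0.61951578 -0.10295536  0.16051964]
0.038 0 0.0 0.0 0.0 nan
0.047 0 0.0 0.0 0.0 nan
0.07 0 0.0 0.0 0.0 nan
ring 2626 0.6239624619483948 -0.10516957193613052 0.023014863952994347 0.024597991590036505
  return _methods._mean(a, axis=axis, dtype=dtype,
  ret = ret.dtype.type(ret / rcount)
```

View pics/top2.png

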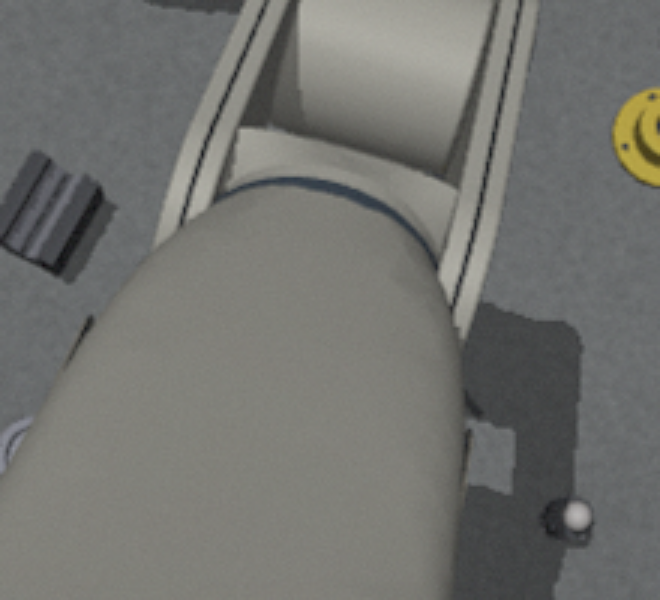

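View pics/w5.png

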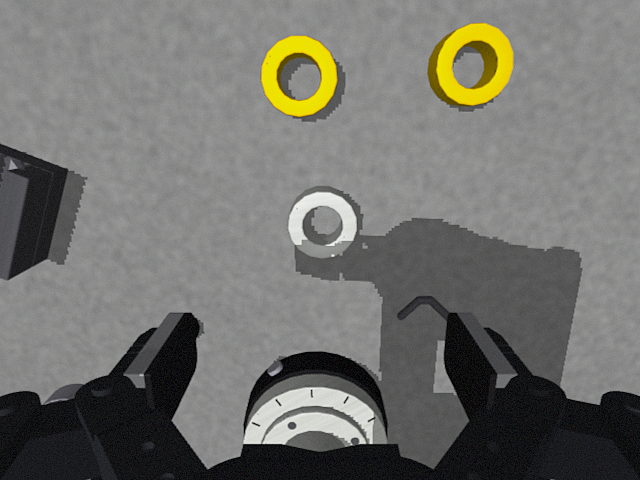

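The wrist view shows the silver tall ring at (322,224) and the adapter on the stage at the bottom, with the top camera blocked by the arm. Going down for the ring.

Request:
{"name": "servo_tool", "arguments": {
  "rows": [2.5, -2, -35, 0, 85, 2.5, -2, -70, 0, 85, 2.5, -2, -100, 0, 85, 2.5, -2, -115, 0, 75, 2.5, -2, -115, 0, 65]
}}

```text
clock: 8.55
eef_pos: [0.621, -0.1047, 0.044]
ee_rot: [-179.9, 0.3, -0.0]
ft_force: [-0.0, -0.9, -0.0]
gripper_width: 0.0652
```

Request:
{"name": "servo_tool", "arguments": {
  "rows": [0, 0, -15, 0, 65, 0, 0, -25, 0, 65, 0, 0, -30, 0, 65, 0, 0, -30, 0, 65]
}}

```text
clock: 8.95
eef_pos: [0.6232, -0.1049, 0.0154]
ee_rot: [-180.0, 0.0, -0.0]
ft_force: [-0.5, -0.8, 0.4]
gripper_width: 0.0652
```

```bash
python3 w.py w6
```

```text
[ 0.6232 -0.1049  0.0154] [-1.7999e+02  5.0000e-02 -1.0000e-02] [-0.5 -0.8  0.4] 0.0652
```

View pics/w6.png

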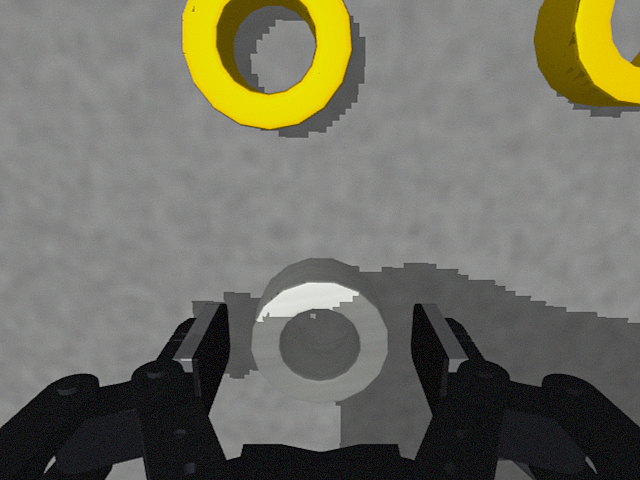

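The ring is centred between the pads at (320,345). Closing and lifting.

Request:
{"name": "servo_tool", "arguments": {
  "rows": [0, 0, 0, 0, 36, 0, 0, 0, 0, 36, 0, 0, 0, 0, 36, 0, 0, 0, 0, 36, 0, 0, 0, 0, 36]
}}

```text
clock: 9.5
eef_pos: [0.6241, -0.1051, 0.0168]
ee_rot: [180.0, -0.1, -0.0]
ft_force: [-1.5, 0.7, 5.7]
gripper_width: 0.044
```

Request:
{"name": "servo_tool", "arguments": {
  "rows": [0, 0, 4, 0, 36, 0, 0, 20, 0, 36, 0, 0, 55, 0, 36, 0, 0, 95, 0, 36, 0, 0, 130, 0, 36]
}}

```text
clock: 10.0
eef_pos: [0.6237, -0.1051, 0.1485]
ee_rot: [180.0, -0.1, -0.0]
ft_force: [0.2, 0.3, -0.1]
gripper_width: 0.0438
```

Request:
{"name": "servo_tool", "arguments": {
  "rows": [-30, 0, 20, 0, 36, -70, 2, 20, 0, 36, -115, 4, 20, 0, 36, -150, 6, 20, 0, 36, -162, 6, 20, 0, 36]
}}

```text
clock: 10.5
eef_pos: [0.4577, -0.0984, 0.1664]
ee_rot: [-180.0, 0.1, -0.0]
ft_force: [0.5, -0.3, -1.1]
gripper_width: 0.0441
```

Request:
{"name": "servo_tool", "arguments": {
  "rows": [0, 0, 0, 0, 36, 0, 0, 0, 0, 36, 0, 0, 0, 0, 36]
}}

```text
clock: 10.8
eef_pos: [0.4635, -0.0993, 0.1663]
ee_rot: [180.0, -0.1, -0.0]
ft_force: [0.6, 0.1, -1.8]
gripper_width: 0.0443
```

```bash
python3 w.py w7; cat > lv.py <<'E'
import sys
from h import *
m=dict(np.load(sys.argv[1]+'.npz'));W=world(m['d'],m);z=W[...,2];R=np.hypot(W[...,0]-.461,W[...,1]+.099)
for s in sys.argv[2:]:
    c,rm=map(float,s.split(','))
    k=((z>c-.004)&(z<c+.004)&(R<rm)).astype(np.uint8)
    n,l,st,_=cv2.connectedComponentsWithStats(k)
    if n<2: print(c,'none');continue
    k=l==1+np.argmax(st[1:,4])
    (a,b),r=cv2.minEnclosingCircle(W[k][:,:2].astype(np.float32));print(c,k.sum(),round(a,4),round(b,4),round(r,4),np.median(z[k]).round(4))
E
python3 lv.py w7 .042,.06 .050,.06 .074,.03 .086,.03 .173,.04
python3 -c "
from rig import arm;print(arm.read_state()['eef_pos'])"
```

```text
[ 0.4635 -0.0993  0.1663] [ 1.7997e+02 -1.2000e-01 -0.0000e+00] [ 0.6  0.1 -1.8] 0.0443
0.042 7131 0.4627 -0.1 0.0521 0.0428
0.05 5114 0.4619 -0.0996 0.039 0.0507
0.074 2923 0.4617 -0.0994 0.025 0.0746
0.086 298 0.462 -0.1002 0.0068 0.0859
0.173 10847 0.4724 -0.103 0.0324 0.1741
[ 0.46320744 -0.09924442  0.16608129]
```

View pics/w7.png

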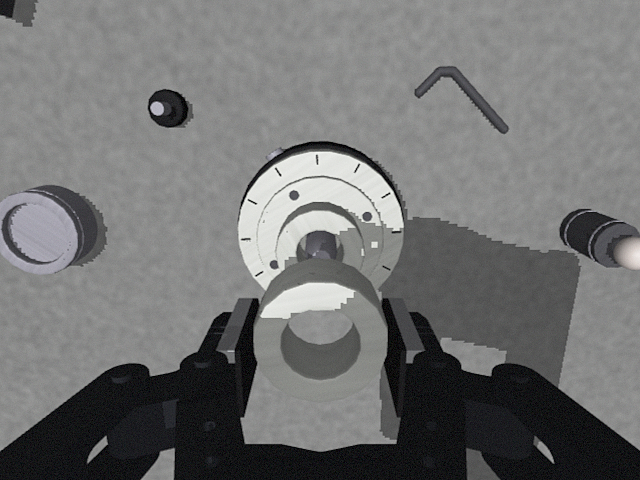

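Adapter check: disc top 50.7 mm, hub top 74.6 mm, centred within 1 mm of the stage, so it is seated flat. The ring is over the spigot. Lowering.

Request:
{"name": "servo_tool", "arguments": {
  "rows": [-1, 0, -15, 0, 36, -1, 0, -30, 0, 36, -1, 0, -44, 0, 36, -1, 0, -55, 0, 36, -1, 0, -63, 0, 36]
}}

```text
clock: 11.35
eef_pos: [0.4609, -0.099, 0.1018]
ee_rot: [-180.0, 0.0, -0.0]
ft_force: [0.6, 0.7, 0.1]
gripper_width: 0.0442
```

Request:
{"name": "servo_tool", "arguments": {
  "rows": [0, 0, -5, 0, 36, 0, 0, -9, 0, 36, 0, 0, -12, 0, 36, 0, 0, -13, 0, 36, 0, 0, -13, 0, 36]
}}

```text
clock: 11.85
eef_pos: [0.4608, -0.0991, 0.0907]
ee_rot: [180.0, -0.0, -0.0]
ft_force: [-2.3, 1.0, 7.8]
gripper_width: 0.0443
```

Contact at TCP z = 0.0907. Releasing.

Request:
{"name": "servo_tool", "arguments": {
  "rows": [0, 0, 0, 0, 65, 0, 0, 0, 0, 65, 0, 0, 0, 0, 65, 0, 0, 0, 0, 65]
}}

```text
clock: 12.25
eef_pos: [0.4606, -0.099, 0.0898]
ee_rot: [180.0, -0.0, -0.0]
ft_force: [0.0, -0.7, -0.6]
gripper_width: 0.0651
```

Request:
{"name": "servo_tool", "arguments": {
  "rows": [0, 0, 10, 0, 65, 0, 0, 30, 0, 70, 0, 0, 60, 0, 85, 0, 0, 90, 0, 85, 0, 25, 90, 0, 85]
}}

```text
clock: 12.75
eef_pos: [0.4635, -0.0756, 0.1841]
ee_rot: [179.9, -0.5, -0.1]
ft_force: [1.3, 0.4, 0.1]
gripper_width: 0.0851
```

Request:
{"name": "servo_tool", "arguments": {
  "rows": [-1, 35, 0, 0, 85, -2, 75, 0, 0, 85, -3, 110, 0, 0, 85, -4, 130, 0, 0, 85, -4, 164, 0, 0, 85]
}}

```text
clock: 13.25
eef_pos: [0.4563, 0.0907, 0.1805]
ee_rot: [180.0, -0.0, -0.0]
ft_force: [-0.2, 0.2, 0.1]
gripper_width: 0.0852
```

Request:
{"name": "servo_tool", "arguments": {
  "rows": [0, 0, 0, 0, 85, 0, 0, 0, 0, 85, 0, 0, 0, 0, 85]
}}

```text
clock: 13.55
eef_pos: [0.4565, 0.0895, 0.1801]
ee_rot: [180.0, -0.0, -0.0]
ft_force: [-0.6, -0.8, -0.6]
gripper_width: 0.0851
```

```bash
python3 w.py w8; python3 - <<'E'
from rig import arm
from h import *
m=arm.camera_model("top");p,d=arm.snapshot("top");np.savez("top3.npz",p=p,d=d,**m)
print(arm.read_state()['eef_pos'])
m=dict(np.load('w8.npz'));W=world(m['d'],m);z=W[...,2];R=np.hypot(W[...,0]-.457,W[...,1]-.091)
k=(z>.022)&(z<.03)&(R<.04);(a,b),r=cv2.minEnclosingCircle(W[k][:,:2].astype(np.float32));print('cup',k.sum(),a,b,r,np.median(z[k]))
E
python3 lv.py top3 .042,.06 .050,.06 .074,.03 .098,.03; python3 lv.py w8 .042,.06 .050,.06 .074,.03 .098,.03
```

```text
[0.4565 0.0895 0.1801] [ 1.7999e+02 -0.0000e+00 -2.0000e-02] [-0.6 -0.8 -0.6] 0.0851
[0.45653273 0.08917177 0.17996113]
cup 2615 0.4586417078971863 0.09009439498186111 0.029042799025774002 0.026542155615492453
0.042 810 0.4611 -0.099 0.0519 0.0424
0.05 605 0.4605 -0.0988 0.04 0.0501
0.074 30 0.4531 -0.0968 0.023 0.0734
0.098 286 0.4594 -0.0983 0.0229 0.098
0.042 5766 0.4625 -0.0992 0.0524 0.0429
0.05 4486 0.4615 -0.098 0.0391 0.0508
0.074 1020 0.4614 -0.0925 0.0242 0.0743
0.098 393 0.4581 -0.0813 0.0141 0.0973
```

View pics/w8.png

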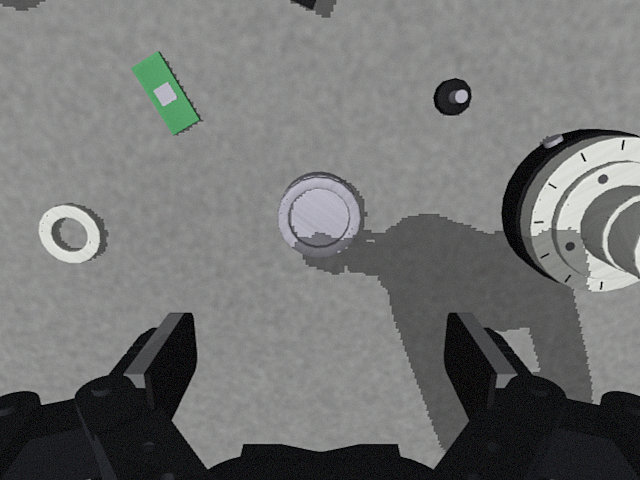

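The ring is seated: top at 98.0 mm, within 2 mm of the stage axis. The cup at (320,215) measures (0.458, 0.090). Descending on it.

Request:
{"name": "servo_tool", "arguments": {
  "rows": [1.5, 0.8, -40, 0, 85, 1.5, 0.8, -80, 0, 85, 1.5, 0.8, -115, 0, 85, 1.5, 0.8, -132, 0, 80, 1.5, 0.8, -132, 0, 75]
}}

```text
clock: 14.15
eef_pos: [0.4564, 0.0897, 0.0457]
ee_rot: [179.9, 0.3, -0.1]
ft_force: [0.4, 0.6, -0.3]
gripper_width: 0.0751
```

Request:
{"name": "servo_tool", "arguments": {
  "rows": [0, 0, -15, 0, 75, 0, 0, -25, 0, 75, 0, 0, -30, 0, 75, 0, 0, -30, 0, 75]
}}

```text
clock: 14.55
eef_pos: [0.458, 0.0906, 0.0179]
ee_rot: [180.0, 0.0, -0.0]
ft_force: [-0.0, 0.7, 0.1]
gripper_width: 0.0752
```

```bash
python3 w.py w9
```

```text
[0.458  0.0906 0.0179] [ 1.8e+02  2.0e-02 -3.0e-02] [-0.   0.7  0.1] 0.0752
```

View pics/w9.png

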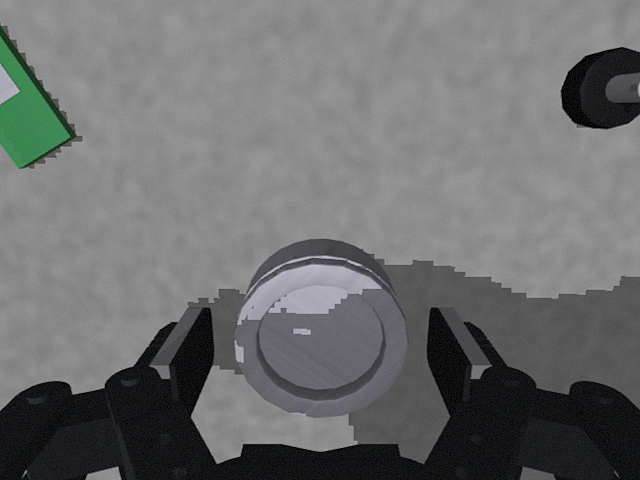

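The cup is centred between the pads at (320,340). Closing and lifting with more grip, since steel is heavier.

Request:
{"name": "servo_tool", "arguments": {
  "rows": [0, 0, 0, 0, 48, 0, 0, 0, 0, 48, 0, 0, 0, 0, 48, 0, 0, 0, 0, 48, 0, 0, 0, 0, 48],
  "force": 70
}}

```text
clock: 15.1
eef_pos: [0.4585, 0.0908, 0.019]
ee_rot: [-180.0, -0.1, -0.0]
ft_force: [-1.9, -1.8, 9.6]
gripper_width: 0.0552
```

Request:
{"name": "servo_tool", "arguments": {
  "rows": [0, 0, 4, 0, 48, 0, 0, 20, 0, 48, 0, 0, 55, 0, 48, 0, 0, 95, 0, 48, 0, 0, 130, 0, 48]
}}

```text
clock: 15.6
eef_pos: [0.4578, 0.0908, 0.1496]
ee_rot: [-180.0, -0.0, -0.0]
ft_force: [0.4, 0.5, -1.7]
gripper_width: 0.0552
```

Request:
{"name": "servo_tool", "arguments": {
  "rows": [0, -20, 20, 0, 48, 0, -50, 20, 0, 48, 2.5, -90, 20, 0, 48, 2.5, -130, 20, 0, 48, 2.5, -160, 20, 0, 48]
}}

```text
clock: 16.1
eef_pos: [0.4602, -0.071, 0.1683]
ee_rot: [180.0, -0.0, -0.0]
ft_force: [-0.0, -0.6, -2.2]
gripper_width: 0.0555
```

Request:
{"name": "servo_tool", "arguments": {
  "rows": [0, -18, 0, 0, 48, 0, -27, 0, 0, 48, 0, -30, 0, 0, 48, 0, -30, 0, 0, 48, 0, -30, 0, 0, 48]
}}

```text
clock: 16.6
eef_pos: [0.4605, -0.0984, 0.1678]
ee_rot: [-180.0, 0.0, 0.0]
ft_force: [-0.5, -0.5, -1.6]
gripper_width: 0.0555
```

```bash
python3 w.py w10; python3 lv.py w10 .042,.06 .050,.06 .074,.03 .098,.03 .176,.035
python3 -c "
from rig import arm;print(arm.read_state()['eef_pos'])"
```

```text
[ 0.4605 -0.0984  0.1678] [-1.7999e+02  1.0000e-02  3.0000e-02] [-0.5 -0.5 -1.6] 0.0555
0.042 6710 0.4626 -0.1 0.052 0.0428
0.05 4718 0.4616 -0.0995 0.0391 0.0508
0.074 804 0.4618 -0.0993 0.025 0.0744
0.098 1489 0.4668 -0.0993 0.0222 0.0986
0.176 11479 0.4649 -0.099 0.0341 0.1753
[ 0.46049048 -0.09837851  0.1677873 ]
```

View pics/w10.png

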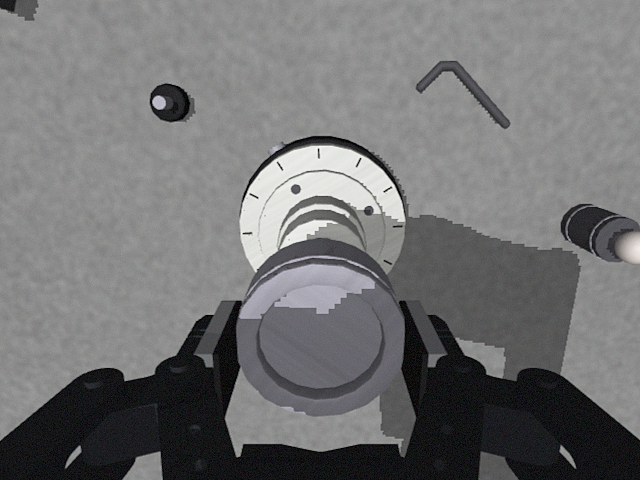

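The stack below is still in place and the cup is held centred and level. Lowering onto the ring.

Request:
{"name": "servo_tool", "arguments": {
  "rows": [1, -0.7, -12, 0, 48, 1, -0.7, -24, 0, 48, 1, -0.7, -33, 0, 48, 1, -0.7, -39, 0, 48, 1, -0.7, -43, 0, 48]
}}

```text
clock: 17.15
eef_pos: [0.4611, -0.0997, 0.1238]
ee_rot: [-180.0, 0.1, -0.0]
ft_force: [-0.3, 1.2, -1.1]
gripper_width: 0.0552
```

Request:
{"name": "servo_tool", "arguments": {
  "rows": [0, 0, -4, 0, 48, 0, 0, -7, 0, 48, 0, 0, -9, 0, 48, 0, 0, -9.5, 0, 48, 0, 0, -9.5, 0, 48]
}}

```text
clock: 17.65
eef_pos: [0.4617, -0.1, 0.1169]
ee_rot: [180.0, -0.0, -0.0]
ft_force: [-6.5, 0.1, 19.2]
gripper_width: 0.0551
```

Request:
{"name": "servo_tool", "arguments": {
  "rows": [0, 0, 1, 0, 48, 0, 0, 1, 0, 66, 0, 0, 1, 0, 72, 0, 0, 1, 0, 75, 0, 0, 1, 0, 75]
}}

```text
clock: 18.15
eef_pos: [0.4616, -0.0999, 0.1162]
ee_rot: [-180.0, 0.0, -0.0]
ft_force: [0.2, 0.6, 0.0]
gripper_width: 0.0749
```

Request:
{"name": "servo_tool", "arguments": {
  "rows": [0, 0, 10, 0, 75, 0, 0, 25, 0, 78, 0, 0, 50, 0, 85, 0, 0, 75, 0, 85, 0, -15, 85, 0, 85]
}}

```text
clock: 18.65
eef_pos: [0.4626, -0.1145, 0.2041]
ee_rot: [180.0, -0.2, 0.1]
ft_force: [-0.2, 0.0, -0.4]
gripper_width: 0.0855
```

Request:
{"name": "servo_tool", "arguments": {
  "rows": [0, -40, 0, 0, 85, -2, -80, 0, 0, 85, -4, -120, 0, 0, 85, -7, -160, 0, 0, 85, -7, -171, 0, 0, 85]
}}

```text
clock: 19.15
eef_pos: [0.4545, -0.2893, 0.2022]
ee_rot: [179.9, -0.1, -0.2]
ft_force: [-0.7, 0.9, 0.8]
gripper_width: 0.0853
```

Request:
{"name": "servo_tool", "arguments": {
  "rows": [0, 0, 0, 0, 85, 0, 0, 0, 0, 85, 0, 0, 0, 0, 85]
}}

```text
clock: 19.45
eef_pos: [0.4545, -0.2845, 0.2013]
ee_rot: [-180.0, 0.0, 0.1]
ft_force: [0.2, 0.6, -0.9]
gripper_width: 0.0851
```

```bash
python3 w.py w11; python3 - <<'E'
from rig import arm
from h import *
m=arm.camera_model("top");p,d=arm.snapshot("top");np.savez("top4.npz",p=p,d=d,**m)
cv2.imwrite("pics/top4.png",cv2.resize(p[150:350,240:460,::-1],None,fx=3,fy=3))
print(arm.read_state()['eef_pos'])
m=dict(np.load('w11.npz'));W=world(m['d'],m);z=W[...,2];R=np.hypot(W[...,0]-.4536,W[...,1]+.285)
for lo,hi in((.038,.046),(.055,.07)):
  k=(z>lo)&(z<hi)&(R<.03);(a,b),r=cv2.minEnclosingCircle(W[k][:,:2].astype(np.float32));print('ball',k.sum(),a,b,r,W[k].mean(0))
E
python3 lv.py top4 .042,.06 .050,.06  .117,.03 .124,.04; python3 lv.py w11 .042,.06 .050,.06 .117,.04 .124,.04
```

```text
[ 0.4545 -0.2845  0.2013] [-1.7997e+02  3.0000e-02  6.0000e-02] [ 0.2  0.6 -0.9] 0.0851
[ 0.45466846 -0.28460853  0.20136977]
ball 714 0.4558422863483429 -0.2870433032512665 0.015246963128447533 [ 0.46089224 -0.28692593  0.04245273]
ball 686 0.45587655901908875 -0.2868914306163788 0.009983640164136887 [ 0.45724052 -0.2869284   0.0633796 ]
0.042 804 0.4611 -0.099 0.052 0.0423
0.05 375 0.4612 -0.0981 0.0403 0.05
0.117 367 0.4627 -0.0996 0.0227 0.1173
0.124 328 0.4606 -0.0993 0.0289 0.1241
0.042 5769 0.4624 -0.1005 0.0526 0.0426
0.05 4409 0.4618 -0.1001 0.0393 0.0506
0.117 867 0.461 -0.1166 0.0245 0.1169
0.124 1346 0.4594 -0.1182 0.0228 0.1241
```

View pics/w11.png

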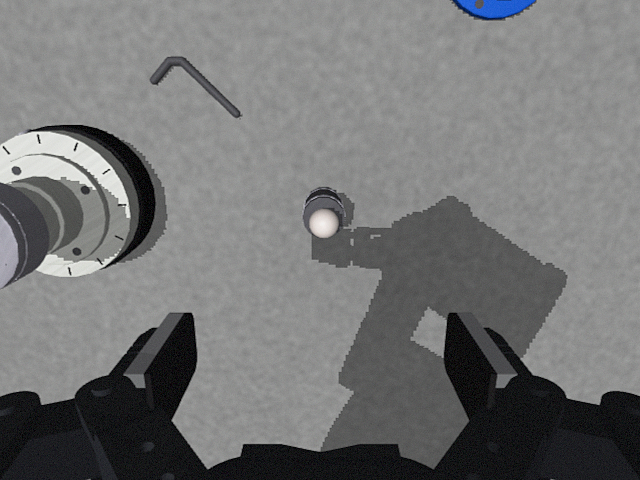

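View pics/top4.png

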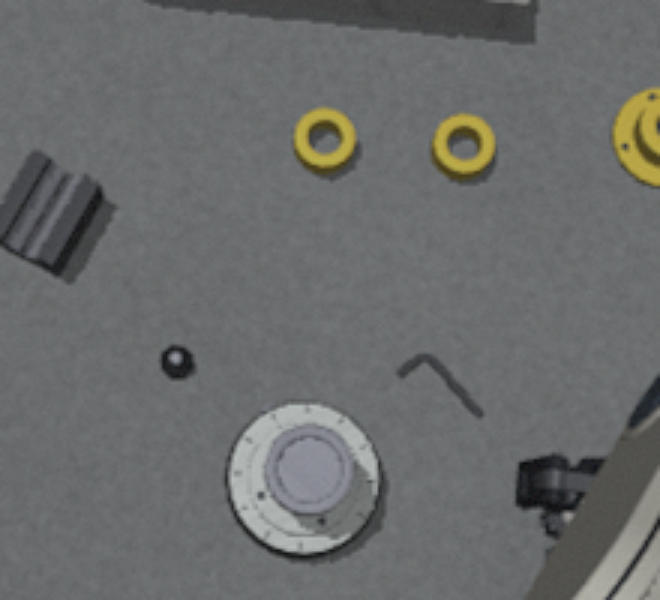

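The cup is seated: rim at 124.1 mm, within 1 mm of the axis. The ball is at (323,222) in the wrist view, world (0.4557, -0.287), standing upright. Descending around it carefully.

Request:
{"name": "servo_tool", "arguments": {
  "rows": [1, -2.5, -35, 0, 85, 1, -2.5, -65, 0, 85, 1, -2.5, -90, 0, 85, 1, -2.5, -100, 0, 85, 1, -2.5, -100, 0, 85]
}}

```text
clock: 20.05
eef_pos: [0.455, -0.2874, 0.1003]
ee_rot: [-179.9, 0.1, 0.0]
ft_force: [0.1, 1.3, 0.8]
gripper_width: 0.0851
```

Request:
{"name": "servo_tool", "arguments": {
  "rows": [0, 0, -20, 0, 85, 0, 0, -40, 0, 85, 0, 0, -60, 0, 85, 0, 0, -72, 0, 70, 0, 0, -74, 0, 55]
}}

```text
clock: 20.55
eef_pos: [0.4556, -0.2882, 0.0271]
ee_rot: [-180.0, 0.0, 0.0]
ft_force: [-0.4, -0.4, 0.3]
gripper_width: 0.0586
```

Request:
{"name": "servo_tool", "arguments": {
  "rows": [0, 0, 0, 0, 50, 0, 0, 0, 0, 50]
}}

```text
clock: 20.75
eef_pos: [0.4562, -0.2888, 0.0283]
ee_rot: [179.9, -0.1, -0.0]
ft_force: [0.0, -0.3, 1.3]
gripper_width: 0.05
```

```bash
python3 w.py w12
```

```text
[ 0.4562 -0.2888  0.0283] [ 1.7995e+02 -8.0000e-02 -1.0000e-02] [ 0.  -0.3  1.3] 0.05
```

View pics/w12.png

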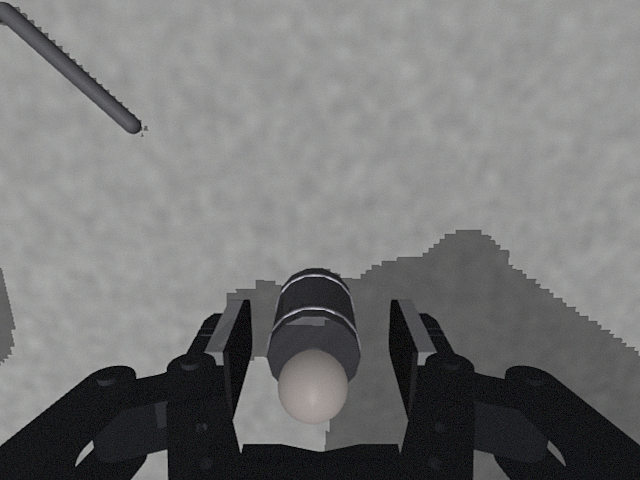

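The ball is about 7 px left of the jaw centre, roughly 1.5 mm in +y. Correcting while closing gently.

Request:
{"name": "servo_tool", "arguments": {
  "rows": [0, 1.5, 0, 0, 42, 0, 1.5, 0, 0, 36, 0, 1.5, 0, 0, 32, 0, 1.5, 0, 0, 24, 0, 1.5, 0, 0, 22],
  "force": 50
}}

```text
clock: 21.3
eef_pos: [0.4557, -0.2869, 0.0278]
ee_rot: [-180.0, -0.0, -0.0]
ft_force: [-1.8, 2.2, 5.4]
gripper_width: 0.0283
```

Request:
{"name": "servo_tool", "arguments": {
  "rows": [0, 0, 0, 0, 22, 0, 0, 2, 0, 22, 0, 0, 10, 0, 22, 0, 0, 30, 0, 22, 0, 0, 60, 0, 22]
}}

```text
clock: 21.8
eef_pos: [0.4544, -0.2862, 0.0869]
ee_rot: [-179.9, 0.2, -0.0]
ft_force: [-0.1, -0.2, -1.8]
gripper_width: 0.0281
```

```bash
python3 w.py w13
```

```text
[ 0.4544 -0.2862  0.0869] [-1.7988e+02  1.7000e-01 -2.0000e-02] [-0.1 -0.2 -1.8] 0.0281
```

View pics/w13.png

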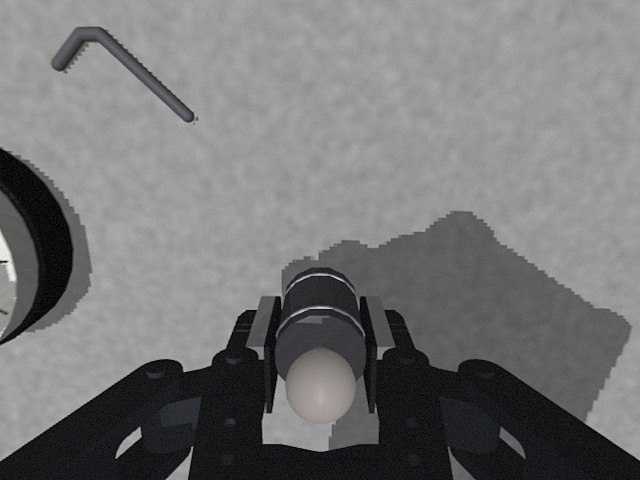

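The ball is gripped upright and centred at (321,385). Raising it, then carrying it slowly to the cup.

Request:
{"name": "servo_tool", "arguments": {
  "rows": [0, 0, 25, 0, 22, 0, 0, 55, 0, 22, 0, 0, 80, 0, 22, 0, 0, 95, 0, 22, 0, 0, 98, 0, 22]
}}

```text
clock: 22.35
eef_pos: [0.4564, -0.2875, 0.1875]
ee_rot: [179.9, -0.2, -0.0]
ft_force: [0.2, -0.4, -3.0]
gripper_width: 0.0281
```

Request:
{"name": "servo_tool", "arguments": {
  "rows": [1, 15, 0, 0, 22, 2, 40, 0, 0, 22, 4, 70, 0, 0, 22, 5, 100, 0, 0, 22, 6, 130, 0, 0, 22]
}}

```text
clock: 22.85
eef_pos: [0.4604, -0.1548, 0.184]
ee_rot: [-179.9, 0.1, -0.0]
ft_force: [0.8, 0.5, -1.5]
gripper_width: 0.0284
```

Request:
{"name": "servo_tool", "arguments": {
  "rows": [0, 25, 0, 0, 22, 0, 43, 0, 0, 22, 0, 53, 0, 0, 22, 0, 57, 0, 0, 22, 0, 57, 0, 0, 22]
}}

```text
clock: 23.35
eef_pos: [0.4613, -0.0996, 0.1849]
ee_rot: [-180.0, 0.0, 0.0]
ft_force: [0.7, -0.7, -3.1]
gripper_width: 0.0287
```

Request:
{"name": "servo_tool", "arguments": {
  "rows": [0, 0, 0, 0, 22, 0, 0, 0, 0, 22, 0, 0, 0, 0, 22]
}}

```text
clock: 23.65
eef_pos: [0.4616, -0.1005, 0.1853]
ee_rot: [180.0, -0.0, -0.1]
ft_force: [0.4, 0.0, -1.9]
gripper_width: 0.0286
```

```bash
python3 w.py w14; python3 lv.py w14 .042,.06 .050,.06 .117,.04 .124,.04
python3 - <<'E'
from rig import arm
from h import *
print(arm.read_state()['eef_pos'])
m=dict(np.load('w14.npz'));W=world(m['d'],m);z=W[...,2];R=np.hypot(W[...,0]-.461,W[...,1]+.099)
k=(z>.205)&(z<.23)&(R<.03)&(m['p'].min(-1)>110);(a,b),r=cv2.minEnclosingCircle(W[k][:,:2].astype(np.float32));print('ball',k.sum(),a,b,r,W[k].max(0))
p,d=arm.snapshot('scene');cv2.imwrite('pics/scene3.png',cv2.resize(p[130:290,180:400,::-1],None,fx=3,fy=3))
E
```

```text
[ 0.4616 -0.1005  0.1853] [ 1.8e+02 -0.0e+00 -7.0e-02] [ 0.4  0.  -1.9] 0.0286
0.042 5850 0.4626 -0.0999 0.052 0.0428
0.05 3534 0.4618 -0.0995 0.0388 0.0507
0.117 3352 0.4608 -0.1004 0.0212 0.1178
0.124 3714 0.4621 -0.1004 0.029 0.1245
[ 0.46155511 -0.10038948  0.18528532]
ball 3566 0.4639410674571991 -0.10054818540811539 0.021565068513154984 [ 0.47378798 -0.08090582  0.22598064]
```

View pics/w14.png

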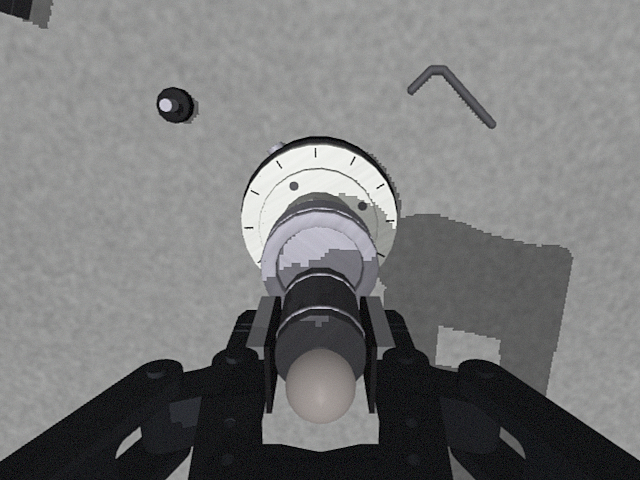

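View pics/scene3.png

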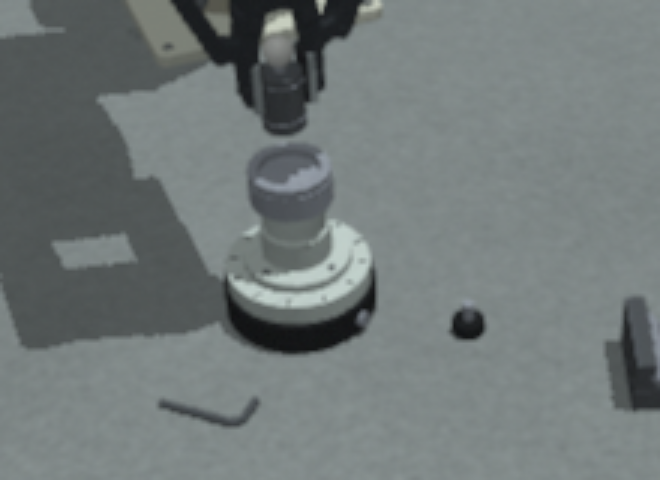

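Ball and cup axes agree within about 1 mm, and the stack is intact in the scene view. Lowering into the hollow.

Request:
{"name": "servo_tool", "arguments": {
  "rows": [0.5, 0, -8, 0, 22, 0.5, 0, -17, 0, 22, 0.5, 0, -25, 0, 22, 0.5, 0, -31, 0, 22, 0.5, 0, -35, 0, 22]
}}

```text
clock: 24.25
eef_pos: [0.4617, -0.0998, 0.1493]
ee_rot: [-180.0, 0.1, -0.0]
ft_force: [-0.7, 0.7, -2.0]
gripper_width: 0.0285
```

Request:
{"name": "servo_tool", "arguments": {
  "rows": [0, 0, -2, 0, 22, 0, 0, -3.5, 0, 22, 0, 0, -4.5, 0, 22, 0, 0, -5, 0, 22, 0, 0, -5, 0, 22]
}}

```text
clock: 24.75
eef_pos: [0.4622, -0.0999, 0.1455]
ee_rot: [180.0, -0.0, -0.0]
ft_force: [0.6, 0.1, -2.1]
gripper_width: 0.0284
```

Request:
{"name": "servo_tool", "arguments": {
  "rows": [0, 0, -0.5, 0, 22, 0, 0, -1, 0, 22, 0, 0, -1, 0, 22]
}}

```text
clock: 25.05
eef_pos: [0.4623, -0.1, 0.1448]
ee_rot: [180.0, -0.0, -0.0]
ft_force: [-0.9, 0.3, 4.6]
gripper_width: 0.0284
```

Seated, with the force reversed. Opening gently.

Request:
{"name": "servo_tool", "arguments": {
  "rows": [0, 0, 0, 0, 32, 0, 0, 0, 0, 38, 0, 0, 0, 0, 46, 0, 0, 0, 0, 54, 0, 0, 0, 0, 60]
}}

```text
clock: 25.55
eef_pos: [0.4621, -0.0999, 0.1443]
ee_rot: [-180.0, 0.0, -0.0]
ft_force: [-0.5, -0.6, 0.6]
gripper_width: 0.0604
```

Request:
{"name": "servo_tool", "arguments": {
  "rows": [0, 0, 3, 0, 70, 0, 0, 12, 0, 80, 0, 0, 30, 0, 85, 0, 0, 50, 0, 85, 0, 0, 75, 0, 85]
}}

```text
clock: 26.05
eef_pos: [0.4617, -0.0998, 0.2203]
ee_rot: [-180.0, 0.0, -0.0]
ft_force: [0.3, 0.1, -0.1]
gripper_width: 0.0849
```

Request:
{"name": "servo_tool", "arguments": {
  "rows": [0, 0, 30, 0, 85, 0, -20, 40, 0, 85, 0, -60, 40, 0, 85, 0, -105, 40, 0, 85, 0, -150, 40, 0, 85]
}}

```text
clock: 26.55
eef_pos: [0.4621, -0.2513, 0.2606]
ee_rot: [180.0, -0.1, 0.0]
ft_force: [1.0, -0.1, -0.1]
gripper_width: 0.0852
```

Request:
{"name": "servo_tool", "arguments": {
  "rows": [0, -20, 0, 0, 85, 0, -40, 0, 0, 85, 0, -40, 0, 0, 85, 0, -40, 0, 0, 85]
}}

```text
clock: 26.95
eef_pos: [0.4618, -0.2898, 0.2596]
ee_rot: [-180.0, -0.0, -0.1]
ft_force: [0.3, -0.7, -0.5]
gripper_width: 0.0853
```

```bash
python3 - <<'E'
from rig import arm
from h import *
for n in("top","scene"):
    m=arm.camera_model(n);p,d=arm.snapshot(n);np.savez(n+"5.npz",p=p,d=d,**m)
    b=p[200:340,270:420] if n=="top" else p[100:260,200:360]
    cv2.imwrite(f"pics/{n}5.png",cv2.resize(b[:,:,::-1],None,fx=3.5,fy=3.5))
    W=world(d,m);z=W[...,2];R=np.hypot(W[...,0]-.461,W[...,1]+.099)
    for c in(.042,.05,.074,.098,.117,.124,.159):
        k=(abs(z-c)<.003)&(R<.06)
        if k.sum(): (x,y),r=cv2.minEnclosingCircle(W[k][:,:2].astype(np.float32));print(n,c,k.sum(),round(x,4),round(y,4),round(r,4))
    k=(z>.166)&(z<.19)&(R<.03);print('ball',k.sum(),W[k].mean(0).round(4),z[k].max());(x,y),r=cv2.minEnclosingCircle(W[k][:,:2].astype(np.float32));print(x,y,r)
s=arm.read_state();print(s['clock'],s['eef_pos'],s['ft_force'])
E
```

```text
top 0.042 738 0.4611 -0.0988 0.0519
top 0.05 349 0.4686 -0.0982 0.0474
top 0.098 2 0.4441 -0.082 0.0161
top 0.117 142 0.4609 -0.0991 0.0291
top 0.124 305 0.4606 -0.0992 0.029
top 0.159 101 0.4606 -0.0988 0.0149
ball 93 [ 0.4601 -0.0988  0.1797] 0.18512653569053072
0.46061691641807556 -0.09911451488733292 0.009685111232101917
scene 0.042 454 0.4632 -0.0999 0.0537
scene 0.05 318 0.4617 -0.0978 0.0407
scene 0.074 80 0.4634 -0.0991 0.025
scene 0.098 25 0.467 -0.1003 0.0282
scene 0.117 103 0.4684 -0.1017 0.0276
scene 0.124 204 0.4636 -0.0994 0.0292
scene 0.159 96 0.4628 -0.0987 0.0158
ball 82 [ 0.4665 -0.1007  0.1777] 0.1855118778765367
0.4649422764778137 -0.10025938600301743 0.00973682664334774
27.05 [ 0.46192528 -0.28903363  0.25953902] [-0.32632327  0.15870611  0.43965463]
```

View pics/top5.png

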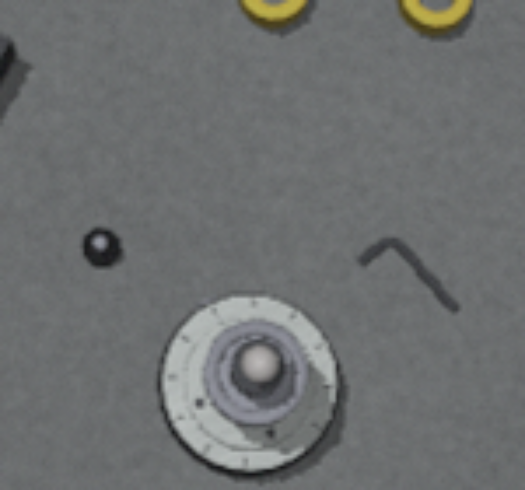

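View pics/scene5.png

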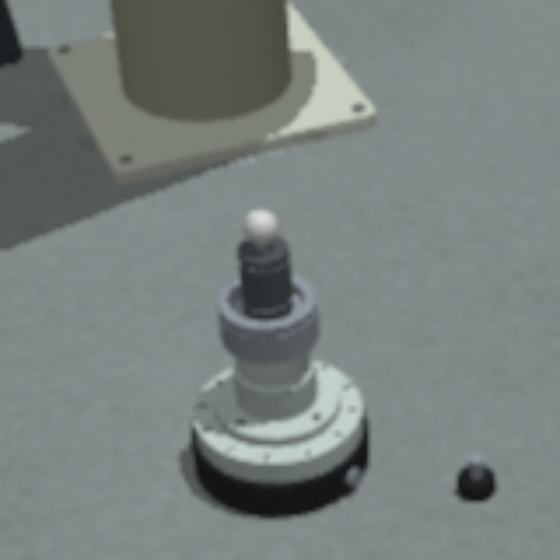

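The stack is complete, upright and centred. The pedestal top is at 159 mm and all axes agree within about 1 mm in the top view. The arm is clear, so I'm handing in.

```bash
python3 -c "
from rig import arm
print(arm.hand_in())"
```

```text
the job is handed in; nothing more can be done
None
```

I stacked the silver adapter, tall ring, cup and reference ball on the rotary stage in that order and handed the job in at about 27 s; no verdict was reported.

**Heights:** Measured tops were disc 50 mm, hub 74 mm, ring 98 mm, cup rim 124 mm and pedestal 159 mm, which are the seated heights. The ball was upright.

**Centring:** In the top view, cup and ball were within about 1 mm of the stage axis. The ring was within 2 mm when it was placed.

**Disagreement between cameras:** The wrist and scene views put parts 1–4 mm from where the top view did. That is camera offset plus partly hidden parts, and relative positions within the top and wrist views agreed.

**Other parts:** I never went near the thin ring, vee block or lens, but I did not measure them again at the end. The gripper was about 0.19 m from the stack, touching nothing.

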